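# Latch the glue clamp shut

## Robot

A 7-joint arm with a two-finger parallel gripper is mounted at the origin on a cart in front of the work surface, level with it; the furniture and walls round the work are solid. World frame = base frame: x ahead of the robot, y to its left, z up, the work surface at z = 0. Lengths are in m, angles in rad, forces in N, time in s.
With the tool pointing down it reaches from about 0.4 to 0.85 m from the base axis. Payload 10.4 kg.
Tool frame: the origin (TCP) lies midway between the tips of the shut fingers; the grasp point (between the pads) lies 19 mm behind it (manip.hold_point_z is the distance from the TCP to the grasp point, in m); z points along the fingers, y is the line along which they close (so a half turn about z gives the same grasp; the last joint's range is limited). The gripper opens to 85 mm and grips with 20 to 120 N. Pads are 22 mm wide; open, the fingers measure 114 mm over their backs; the gripper's body (76 mm by 85 mm) begins 54 mm behind the grasp point. The pads swing forward as they close: fully open they stand 13 mm farther back than shut.
Start: joints at [-1.35, 0.332, -0.065, 1.46, 0.022, 1.35, -0.088], TCP at [0.151, 0.607, 0.201] pointing down, gripper open.
Joint ranges: [-2.6, 2.6], [-0.5, 2.12], [-1.47, 1.34], [0.16, 2.42], [-1.27, 4.41], [0.06, 2.06], [-2.6, 2.6]. Speed limits (rad/s): [2.22, 2.22, 2.79, 2.79, 3.14, 3.14, 3.14].

## Interface

Orientations are given as a unit quaternion [x, y, z, w].
In Python, from workcell import manip, eyes, job gives the robot as it stands.
- The arm moves only by the shell command python3 -m crank 'ROWS' [FORCE]. ROWS is JSON, a list that holds one entry, the list of rows, each a list of 7 numbers: the finger opening in cm, from 0 to 8.54, then the shift along the world's x, y, z in cm, then the turn, a rotation vector about the world's x, y, z in degrees. In form: [[[hand, x, y, z, ax, ay, az], ...]]. A call has 1 to 20 rows; each row shifts and turns the commanded pose from where the row before left it; what a row does not reach is not made up. A row lasts 1/8 s, in which the tool goes at most 62.5 mm and 10.7 degrees, less where a joint would pass 70% of its speed; a pose out of reach is approached as far as the arm can. A call with a gripper value outside its range is refused whole. The fingers move at their own pace and stop on an object; FORCE is the grip in N (left out, the last holds). Time passes only in rows, so rows that do not move let the fingers close. It gives the time, the measured TCP pose, the force, the opening and the grip force at its end, in the units of the state.
- manip.get_obs(): the state, without advancing time (a new reading comes with each control period).
- eyes.camera(name): name is "scene" or "top" or "wrist"; returns (picture, depth): 420x560x3 uint8, red, green, blue; 420x560 float32, m along the optical axis (not along the pixel's ray), 0 where there is no reading.
- eyes.camera_params(name): a dict with "fx", "fy", "cx", "cy" (pixels), "world_from_camera" (4x4, takes a point from camera to world coordinates); the wrist camera has in their place "hand_eye" (4x4, takes a point from camera to tool coordinates, whose origin is the TCP and whose axes are the flange's). Camera axes: x right, y down, z forward; pixel columns grow to the right and rows downward; lengths in m; the calibration is good to about 2 mm. A picture is of the moment at which its call begins: read the wrist's pose just before it. camera_params takes no time and is no camera call.
- job.hand_in(): hands the job in; it is judged then, once.
The state is a dict: "clock": time; "joint_pos": joint angles; "joint_velocities": joint speeds; "tau": joint torques, N m; "position": TCP position; "ee_rot": TCP orientation; "ft_force": force on the tool from outside, world axes, zero at the start; "torque": the same for the moment, N m; "grip_width": opening from 0.0 (shut) to 1.0 (fully open); "grasp_force": force on a finger pad.
Only numpy, scipy, OpenCV 4.12 (cv2) and the standard library are available. Lean on these libraries where they do the work, as an engineer would, in place of code of your own. Each camera call takes 0.05 s, during which the arm holds its last target. There are 200 camera calls.

## Task

Close the glue clamp on the bench with its draw latch: bring the wire loop down over the hook of the sliding jaw, then swing the lever back over and press it down flat, past its dead centre, so that the jaw stays drawn up against the strips. Go by feel: never bear on or squeeze anything with more than 35 N, and leave the tin, the pine offcut and the cotton reel where they are.

Things in the scene. Friction and masses are not known exactly. Their poses are not given: they have to be found in the camera images.
- board: Plywood board 230x116x15 mm fixed on the bench; it carries the clamp. Origin on its underside, x along the latch from lever to hook, y across, z up; it spans x -132..98 mm. The clamp is screwed on through slots, over packing: it sits up to 3 mm off in x and y, 0.03 rad in yaw, and 0 to 24 mm higher than nominal. This is not measured: feel for it, slowly (over 15 mm/s knocks).
- pivot (a point): Point of the board (axes as the board's) where the lever's pivot nominally lies: x -40, y 0, z 40 mm in the board's frame, pivot axis along y; the true pivot is off as told under the board (0 to 24 mm higher). Below it is a steel plate, 50x70 mm, nominal top z 35, on a wooden block 90 wide, x -121..-24, top z 33.
- lever (a joint): Steel lever, rad: 0 flat (tip to board -x), 1.57 upright, 2.1 its stop, leaning to the hook. Blade 20 wide, 4.5 thick, underside through the pivot; 77 mm from pivot to turned-up tip (last 10 mm). Stays where left. The loop is pinned to it 20 mm from the pivot, 0.025 rad below the blade. Hooked, it takes up to 8 N 56 mm out, springs back if let go above 0.06 rad, falls flat from below 0.03.
- loop (a joint): Wire loop (6 mm wire, 60 wide; bar across its end, 60 mm from its pin on the lever), rad relative to the lever: its slope above level, towards the hook, is loop - lever + 0.02. Near pi it lies along the lever. Friction holds it when steep; below about 0.7 slope it falls. Only with the lever past about 1.75 does the bar come down beyond the hook's lip. It lies on the jaw at a slope of about -0.3.
- jaw (a joint): Wooden sliding jaw with the hook (90 wide; open, it spans x 2..64, nominal top z 36 mm in the board's frame) pushed away from the latch by return springs, m: 0.010 sprung open, 0 drawn against the two glued pine strips. It takes 9 N to start and 54 N at 0, so only the latch can hold it in. With the loop hooked it starts to move at a lever angle of about 1.2 rad.
- hook (a point): Point of the board where the centre of the loop's bar nominally lies when latched: x 0, y 0, z 40 mm in the board's frame (jaw open: 10 mm further in x). The hook on the jaw is a steel post 20 wide, 10 thick; the bar bears on its +x face, under a lip that reaches to 3 mm beyond this point (z 45 to 50). The bar, let down, lies on the jaw: its top at z 42. All lift with the packing.
- tin: Round red pin tin, 62 mm across, 24 high, loose on the bench beyond the lever's end of the board, beside the reel; origin under its centre. Leave it alone.
- block: Pine offcut 35x72x28 mm, loose on the bench along the board's near side; origin under its centre. Leave it alone.
- reel: Wooden cotton reel, 35 mm across, 42 high, standing loose on the bench beyond the lever's end of the board; origin under its centre. Leave it alone.

How it is judged:
On the way:
1. the loop has caught the hook and the lever draws the jaw in (value of joint jaw below 0.007 m and value of joint lever above 0.2 rad), for 0.05 s.
At the end, for the whole second after the job is handed in: The lever lies flat (under 0.05 rad), the jaw is drawn in by the loop to within 3 mm of closed, and the tin, pine offcut and reel are within 15 mm of where they stood (value of joint lever below 0.05 rad and value of joint jaw between -0.003 and 0.003 m and distance of each of tin, block, reel from where it was at the start of the episode below 0.015 m); the robot touches nothing.
It fails at once if the fingers bear on something with more than 35 N (contact force between the fingers and anything else above 35 N).
It fails at once if a bystander is moved more than 15 mm (distance of any of tin, block, reel from where it was at the start of the episode above 0.015 m).
It also fails if it takes over 64 s, if anything falls off the work surface, if the arm or the gripper's body presses on something with over 40 N, if the wrist force passes 120 N, or if a joint passes its speed limit or range.

## Working session

There is one attempt and no reset: what is moved stays moved. The work goes in short steps, Python scripts to look and compute and a shell command to move; the robot and the scene stay as the last step left them, time stands still between calls to the robot, and variables do not carry over. Pictures are saved under pics/ and viewed, at most 10 in all, crops included, and the job is handed in when it is done.

```bash
ls; mkdir -p pics
cat > h.py <<'E'
import numpy as np, cv2
from workcell import manip, eyes, job
def snap(n,f):
    o=manip.get_obs(); p,d=eyes.camera(n); cv2.imwrite(f'pics/{f}.png',p[:,:,::-1]); np.savez(f'pics/{f}.npz',p=p,d=d,pos=o['position'],rot=o['ee_rot']); return p,d
def cloud(n,d,o=None):
    c=eyes.camera_params(n); v,u=np.mgrid[:d.shape[0],:d.shape[1]]
    P=np.stack([(u-c['cx'])/c['fx']*d,(v-c['cy'])/c['fy']*d,d],-1)
    T=np.array(c['world_from_camera'])
    return P@T[:3,:3].T+T[:3,3]
E
python3 - <<'E'
from h import *
for n in ('top','scene'):
    p,d=snap(n,n+'0'); c=eyes.camera_params(n); print(n,c)
o=manip.get_obs(); print(o)
E
```

```text
pics
top {'fx': 409.42564873484105, 'fy': 409.42564873484105, 'cx': 273.5153869065115, 'cy': 210.55408836857993, 'world_from_camera': array([[ 0.01647163, -0.99187299,  0.12616124,  0.38238748],
       [-0.99986243, -0.01609383,  0.00401328,  0.34072124],
       [-0.00195025, -0.12620999, -0.99200163,  0.89901676],
       [ 0.        ,  0.        ,  0.        ,  1.        ]])}
scene {'fx': 500.7532493734907, 'fy': 500.7532493734907, 'cx': 277.21193036158076, 'cy': 204.8732054718369, 'world_from_camera': array([[ 0.79747441, -0.46440722,  0.38517593,  0.1661944 ],
       [-0.60325603, -0.60229436,  0.52280366, -0.10836164],
       [-0.01080451, -0.64928225, -0.76047079,  0.74863533],
       [ 0.        ,  0.        ,  0.        ,  1.        ]])}
{'clock': 0.1, 'joint_pos': array([-1.34960537,  0.33281742, -0.06470246,  1.460806  ,  0.02161521,
        1.34992703, -0.08850009]), 'joint_velocities': array([-0.00024338, -0.00084284,  0.00116911, -0.00184858,  0.00137454,
        0.00110009,  0.00027549]), 'tau': array([ 6.87637094e-04, -6.26742983e+01,  4.86522610e-02, -3.92428243e+01,
        1.63470057e-02,  6.93818321e-03, -2.61454346e-06]), 'position': array([0.15078536, 0.60616616, 0.19981458]), 'ee_rot': array([ 1.21582044e-01,  9.92581185e-01, -6.29525433e-04, -4.17995908e-05]), 'ft_force': array([-0.38038126,  0.62332546, -0.23120315]), 'torque': array([ 0.03170999, -0.02568307,  0.05746252]), 'grasp_force': 0.0, 'grip_width': 1.0058618707173792}
```

View pics/top0.png

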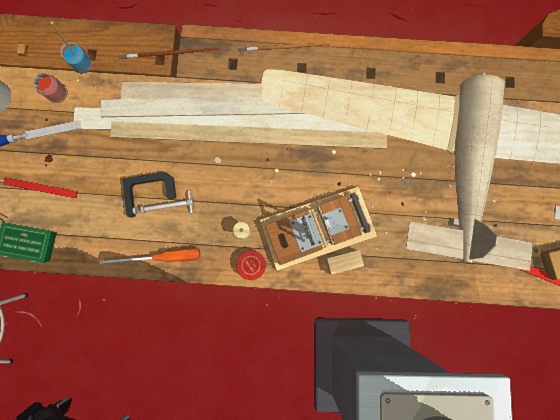

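View pics/scene0.png

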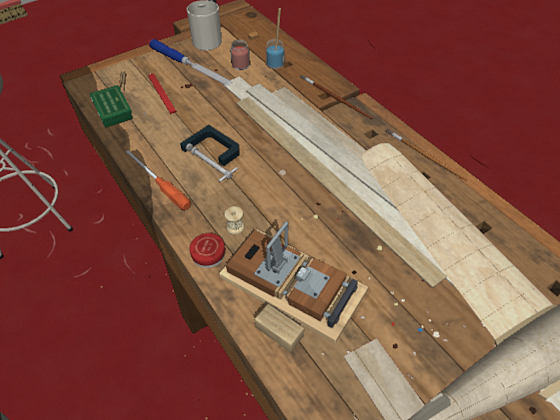

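Run:
```python
from h import *
t=np.load('pics/top0.npz'); p,d=t['p'],t['d']; W=cloud('top',d)
a=cv2.resize(p[175:285,215:395],None,fx=4,fy=4,interpolation=cv2.INTER_CUBIC)
s=np.load('pics/scene0.npz'); b=cv2.resize(s['p'][210:350,190:380],None,fx=4,fy=4,interpolation=cv2.INTER_CUBIC)
cv2.imwrite('pics/topc.png',a[:,:,::-1]);cv2.imwrite('pics/scenec.png',b[:,:,::-1])
# board: light plywood, from top; plane ray at z=.015
m=(W[...,2]>.008)&(W[...,2]<.022); roi=np.zeros_like(m); roi[175:285,245:395]=1; roi[240:,325:]&=False
for n,D in(('top',W),('scene',cloud('scene',s['d']))):
    z=D[...,2]; x0=D[...,0]; y0=D[...,1]
    sel=(z>.009)&(z<.1)&(x0>.28)&(x0<.52)&(y0>.05)&(y0<.42)
    print(n,sel.sum()); h,e=np.histogram(z[sel],bins=np.arange(.009,.1,.003)); print(list(zip(np.round(e[:-1]*1000),h)))
    k,l,st,ce=cv2.connectedComponentsWithStats(sel.astype(np.uint8))
    for i in range(1,k):
        if st[i,4]>40:
            q=D[l==i]; r=cv2.minAreaRect((q[:,:2]*1000).astype(np.float32)); print(i,st[i],r,q[:,2].max())
```

```text
top 6989
[(np.float64(9.0), np.int64(17)), (np.float64(12.0), np.int64(524)), (np.float64(15.0), np.int64(900)), (np.float64(18.0), np.int64(138)), (np.float64(21.0), np.int64(200)), (np.float64(24.0), np.int64(546)), (np.float64(27.0), np.int64(497)), (np.float64(30.0), np.int64(182)), (np.float64(33.0), np.int64(588)), (np.float64(36.0), np.int64(1508)), (np.float64(39.0), np.int64(1146)), (np.float64(42.0), np.int64(253)), (np.float64(45.0), np.int64(14)), (np.float64(48.0), np.int64(7)), (np.float64(51.0), np.int64(48)), (np.float64(54.0), np.int64(26)), (np.float64(57.0), np.int64(1)), (np.float64(60.0), np.int64(2)), (np.float64(63.0), np.int64(19)), (np.float64(66.0), np.int64(13)), (np.float64(69.0), np.int64(38)), (np.float64(72.0), np.int64(258)), (np.float64(75.0), np.int64(55)), (np.float64(78.0), np.int64(0)), (np.float64(81.0), np.int64(1)), (np.float64(84.0), np.int64(1)), (np.float64(87.0), np.int64(1)), (np.float64(90.0), np.int64(0)), (np.float64(93.0), np.int64(2)), (np.float64(96.0), np.int64(2))]
1 [ 260  199  117   72 5198] ((459.53936767578125, 248.065155029296
[... 1605 characters left out ...]
 np.int64(19)), (np.float64(90.0), np.int64(20)), (np.float64(93.0), np.int64(20)), (np.float64(96.0), np.int64(21))]
1 [224 207  20  23 305] ((448.5518798828125, 406.5889587402344), (26.153947830200195, 34.63249969482422), 88.6302719116211) 0.04472355615755674
2 [ 220  229  140  121 8884] ((435.1474609375, 238.56100463867188), (164.73399353027344, 230.7476806640625), 18.84572410583496) 0.09981326815131686
4 [190 233  35  32 916] ((374.8597106933594, 388.1844482421875), (61.109703063964844, 61.099464416503906), 52.39970016479492) 0.028886832841720667
5 [344 338  40  34 635] ((439.84912109375, 60.276641845703125), (26.349340438842773, 58.50541305541992), 83.28631591796875) 0.07651054229418941
```

View pics/topc.png

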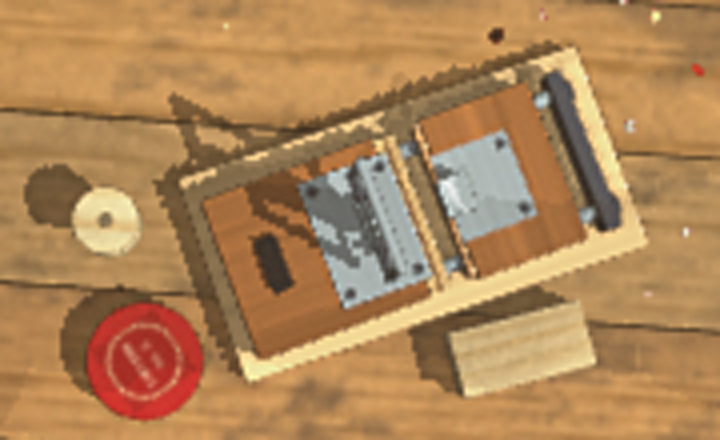

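View pics/scenec.png

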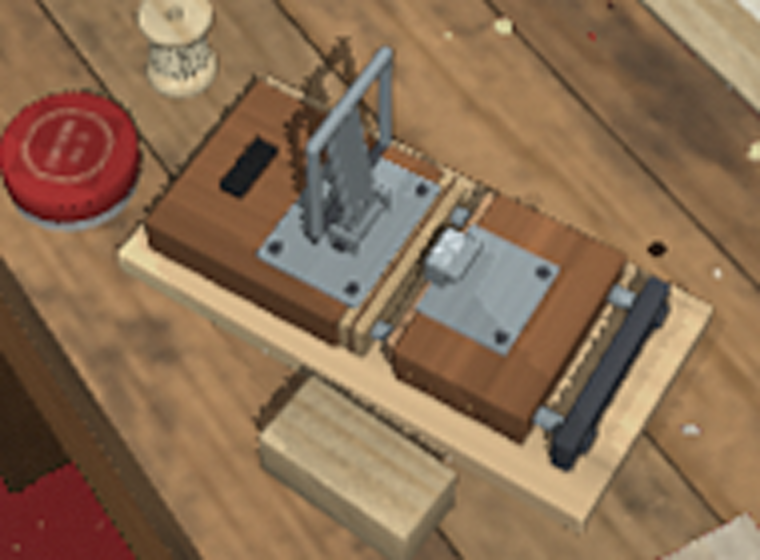

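```bash
cat >> h.py <<'E'
YAW=np.deg2rad(19.72-90); bx=np.array([np.cos(YAW),np.sin(YAW),0]); by=np.array([-bx[1],bx[0],0]); O=np.array([.4595,.2481,0])+.017*bx
def tob(W): return np.stack([(W-O)@bx,(W-O)@by,W[...,2]],-1)*1000
E
python3 - <<'E'
from h import *
np.set_printoptions(precision=1,suppress=True)
print('O',O*1000,bx,by)
for n in('top','scene'):
    t=np.load(f'pics/{n}0.npz'); B=tob(cloud(n,t['d'])); x,y,z=B[...,0],B[...,1],B[...,2]
    def med(nm,x0,x1,y0,y1,z0=0,z1=80):
        s=(x>x0)&(x<x1)&(y>y0)&(y<y1)&(z>z0)&(z<z1); print(n,nm,s.sum(),np.median(B[s],0), np.percentile(z[s],[10,90]))
    med('bench',110,150,-50,50,-20,20); med('board',70,95,-54,-50,5,25); med('boardR',85,96,-50,50,5,25);med('boardnear',-120,60,-56,-50,5,25)
    med('jawtop+y',15,55,32,40);med('jawtop-y',15,55,-40,-32); med('blk+y',-110,-75,15,40); med('blk-y',-70,-30,-43,-37); med('plate',-60,-50,-30,-20,20)
    med('jplate',25,40,-20,20); 
    s=(z>44)&(x>-15)&(x<40)&(abs(y)<40)&(z<75); print('hook',B[s].min(0),B[s].max(0),np.median(B[s],0),s.sum())
    s=(x>-110)&(x<40)&(abs(y)<60)&(z>60)
    for a in range(60,190,12):
        q=B[s&(z>=a)&(z<a+12)]
        if len(q): print(a,len(q),'x',np.percentile(q[:,0],[5,50,95]),'y',np.percentile(q[:,1],[5,50,95]))
    for nm,xr in(('jaw',(0,75)),('blk',(-130,-20))):
        s=(x>xr[0])&(x<xr[1])&(abs(y)<55)&(z>30)&(z<42)
        r=cv2.minAreaRect(B[s][:,:2].astype(np.float32)); print(nm,r,[B[s][:,k].min() for k in(0,1)],[B[s][:,k].max() for k in(0,1)])
E
```

```text
O [465.2 232.1   0. ] [ 0.3 -0.9  0. ] [0.9 0.3 0. ]
top bench 808 [130.1  -1.    0.5] [-1.6  2.7]
top board 21 [ 81.5 -52.4  16.3] [14.3 18. ]
top boardR 179 [91.8  2.1 15.9] [14. 18.]
top boardnear 234 [-29.4 -52.9  15.6] [13.8 17.8]
top jawtop+y 71 [35.6 36.  39.5] [37.8 41.4]
top jawtop-y 73 [ 35.6 -36.   39.8] [37.9 41.5]
top blk+y 192 [-92.7  27.5  36.8] [35.  38.7]
top blk-y 55 [-50.3 -39.9  36.5] [34.8 38.9]
top plate 25 [-55.6 -25.4  39.1] [37.2 40.5]
top jplate 130 [32.6  0.1 40.2] [38.5 42.1]
hook [ -5.4 -37.8  44. ] [39.4 24.4 57.6] [ 3.2 -0.9 53.1] 88
60 33 x [-48.8 -46.3 -43.9] y [-25.2 -13.1  21.9]
72 6 x [-48.9 -47.9 -44.5] y [-29.4   5.1  23.2]
84 4 x [-49.6 -48.5 -47.3] y [-30.1  -1.4  25.7]
96 6 x [-48.8 -47.8 -46.1] y [-32.  -20.7  22.6]
108 27 x [-53.5 -51.8 -48.2] y [-23.4  -2.   19.1]
120 110 x [-49.6 -46.4 -43.3] y [-28.6  -3.   23.5]
jaw ((37.50093460083008, 0.0460968017578125), (74.83354187011719, 91.0495834350586), 0.15178757905960083) [np.float64(0.008131500261678944), np.float64(-45.571341198820896)] [np.float64(74.96493065566037), np.float64(45.608688607
[... 870 characters left out ...]
 [-33.1  -7.6  22.1]
84 84 x [-47.7 -45.3 -41.8] y [-32.9  -7.8  22.1]
96 76 x [-48.8 -46.5 -41.8] y [-32.9  -6.4  21.6]
108 35 x [-46.9 -43.7 -41.6] y [-33.5 -28.7  22.2]
120 121 x [-47.4 -44.2 -42.1] y [-31.1  -4.8  20.7]
jaw ((37.492733001708984, -1.6861343383789062), (93.01226806640625, 74.95606994628906), 89.9690933227539) [np.float64(0.005845602150752134), np.float64(-48.181179719192464)] [np.float64(74.98805477244741), np.float64(44.80820786891696)]
blk ((-71.05481719970703, -4.633220672607422), (103.47648620605469, 91.96084594726562), 0.968845546245575) [np.float64(-123.41316302327468), np.float64(-51.254343948794066)] [np.float64(-20.016561190052172), np.float64(41.756484800280255)]
```

```bash
cat >> h.py <<'E'
def w(x,y,z): return O+(x*bx+y*by)/1000+np.array([0,0,z/1000])
def go(x,y,z):
    o=manip.get_obs(); b=tob(o['position']); print('now b',b.round(1),'f',o['ft_force'].round(1),'t',round(o['clock'],2),'delta cm',((w(x,y,z)-o['position'])*100).round(2))
E
python3 - <<'E'
from h import *
go(-78,-3,200); print('bx,by',bx,by)
from scipy.spatial.transform import Rotation as R
M=R.from_quat(manip.get_obs()['ee_rot']).as_matrix(); print(M.round(3)); print(np.rad2deg(np.arctan2(by[1],by[0])-np.arctan2(M[1,1],M[0,1])))
E
```

```text
now b [-458.2 -169.8  199.8] f [-0.4  0.6 -0.2] t 0.1 delta cm [ 2.853e+01 -3.017e+01  2.000e-02]
bx,by [ 0.33742387 -0.94135282  0.        ] [0.94135282 0.33742387 0.        ]
[[-0.97   0.241 -0.   ]
 [ 0.241  0.97  -0.001]
 [-0.    -0.001 -1.   ]]
-56.313163358657675
```

```bash
python3 -m crank '[[[0,2.85,-3.02,0,0,0,-5.63],[0,2.85,-3.02,0,0,0,-5.63],[0,2.85,-3.02,0,0,0,-5.63],[0,2.85,-3.02,0,0,0,-5.63],[0,2.85,-3.02,0,0,0,-5.63],[0,2.85,-3.02,0,0,0,-5.63],[0,2.85,-3.02,0,0,0,-5.63],[0,2.85,-3.02,0,0,0,-5.63],[0,2.85,-3.02,0,0,0,-5.63],[0,2.85,-3.02,0,0,0,-5.63],[0,0,0,0,0,0,0],[0,0,0,0,0,0,0]]]' 20
python3 - <<'E'
from h import *
go(-78,-3,90); print(manip.get_obs()['ee_rot'])
E
```

```text
clock: 1.6
position: [0.4353, 0.305, 0.2002]
ee_rot: [0.575, 0.818, -0.0, -0.0]
ft_force: [-0.9, 0.0, -0.3]
grip_width: -0.001
grasp_force: 0.0
now b [-78.7  -3.6 200.2] f [-0.9  0.  -0.3] t 1.6 delta cm [  0.08  -0.05 -11.02]
[ 5.75042707e-01  8.18123336e-01 -1.92030663e-04 -2.34829728e-04]
```

```bash
python3 -m crank '[[[0,0.03,-0.02,-3,0,0,0],[0,0.03,-0.02,-3,0,0,0],[0,0,0,-3,0,0,0],[0,0,0,-2,0,0,0],[0,0.13,-0.38,0,0,0,0],[0,0.13,-0.38,0,0,0,0],[0,0.06,-0.17,0,0,0,0],[0,0.06,-0.17,0,0,0,0],[0,0.06,-0.17,0,0,0,0],[0,0.06,-0.17,0,0,0,0],[0,0.06,-0.17,0,0,0,0],[0,0,0,0,0,0,0]]]'
python3 - <<'E'
from h import *
go(-50,-3,90); p,d=snap('scene','s1')
B=tob(cloud('scene',d)); z=B[...,2]; s=(z>60)&(z<130)&(abs(B[...,1])<45)&(B[...,0]>-52)&(B[...,0]<40); print(np.percentile(B[s],[2,50,98],axis=0))
E
```

```text
clock: 3.1
position: [0.4421, 0.2879, 0.0905]
ee_rot: [0.576, 0.818, 0.0, 0.0]
ft_force: [-0.0, -0.8, -0.2]
grip_width: -0.001
grasp_force: 0.0
now b [-60.3  -2.9  90.5] f [-0.  -0.8 -0.2] t 3.1 delta cm [ 0.34 -0.97 -0.05]
[[-48.89217699 -33.58212772  62.02549536]
 [-44.26104218  -7.05877615  94.1540072 ]
 [-40.85112418  22.73010557 127.04907601]]
```

```bash
for i in 1; do python3 -m crank '[[[0,0.06,-0.17,0,0,0,0],[0,0.06,-0.17,0,0,0,0],[0,0.06,-0.17,0,0,0,0],[0,0.06,-0.17,0,0,0,0],[0,0.06,-0.17,0,0,0,0],[0,0.06,-0.17,0,0,0,0],[0,0.06,-0.17,0,0,0,0]]]'; done
python3 - <<'E'
from h import *
go(-29.5,-3,90); p,d=snap('scene','s2')
B=tob(cloud('scene',d)); z=B[...,2]; s=(z>100)&(z<130)&(abs(B[...,1])<45)&(B[...,0]>-60)&(B[...,0]<40); print(np.percentile(B[s],[2,50,98],axis=0))
E
```

```text
clock: 4.03
position: [0.4463, 0.276, 0.0905]
ee_rot: [0.575, 0.818, 0.0, 0.0]
ft_force: [0.8, 0.3, -0.6]
grip_width: 0.001
grasp_force: 0.0
now b [-47.7  -3.   90.5] f [ 0.8  0.3 -0.6] t 4.03 delta cm [ 0.62 -1.72 -0.05]
[[-51.22955656 -33.16113042 100.58651093]
 [-35.15712238  -9.15538015 122.62309349]
 [-30.9235413   23.0668311  128.24338176]]
```

```bash
python3 -m crank '[[[0,0.06,-0.17,0,0,0,0],[0,0.06,-0.17,0,0,0,0],[0,0.06,-0.17,0,0,0,0],[0,0.06,-0.17,0,0,0,0],[0,0.06,-0.17,0,0,0,0],[0,0.06,-0.17,0,0,0,0],[0,0.06,-0.17,0,0,0,0],[0,0.06,-0.17,0,0,0,0],[0,0.06,-0.17,0,0,0,0],[0,0.06,-0.17,0,0,0,0],[0,0,0,0,0,0,0]]]';  python3 - <<'E'
from h import *
go(-29.5,-3,90); p,d=snap('scene','s3')
B=tob(cloud('scene',d)); z=B[...,2]
for a in range(60,130,8):
    s=(z>a)&(z<a+8)&(abs(B[...,1])<45)&(B[...,0]>-50)&(B[...,0]<60)
    if s.any(): print(a,s.sum(),np.percentile(B[s],[5,50,95],axis=0).round(1).tolist())
c=p[190:340,190:380]; cv2.imwrite('pics/s3c.png',cv2.resize(c,None,fx=4,fy=4)[:,:,::-1])
E
```

```text
clock: 5.45
position: [0.4523, 0.259, 0.0905]
ee_rot: [0.576, 0.818, 0.0, 0.0]
ft_force: [0.2, 0.2, 0.2]
grip_width: -0.001
grasp_force: 0.0
now b [-29.7  -3.1  90.5] f [0.2 0.2 0.2] t 5.45 delta cm [ 0.02 -0.02 -0.05]
60 26 [[-47.6, -33.9, 60.5], [-42.2, -10.0, 63.5], [-39.5, 20.7, 67.0]]
68 20 [[-46.0, -33.0, 68.6], [-42.9, -22.2, 73.9], [-38.8, 0.6, 75.5]]
76 38 [[-46.0, -32.8, 76.8], [-43.7, -7.3, 80.2], [-37.5, 4.9, 83.8]]
84 43 [[-47.8, -32.8, 84.4], [-44.7, -11.8, 88.3], [-33.3, 2.9, 91.8]]
92 47 [[-47.7, -33.8, 92.8], [-45.9, -9.7, 96.8], [-28.4, 4.1, 99.7]]
100 32 [[-48.7, -33.1, 100.5], [-47.2, -11.1, 104.6], [-26.9, 1.0, 107.1]]
108 25 [[-49.2, -33.0, 108.3], [-47.8, -11.6, 110.3], [-22.8, -0.5, 115.0]]
116 107 [[-48.3, -31.5, 116.9], [-22.1, -12.2, 120.3], [-19.8, 23.1, 122.7]]
124 27 [[-30.9, -14.8, 125.4], [-19.0, -8.3, 129.2], [-18.1, 2.4, 131.6]]
```

View pics/s3c.png

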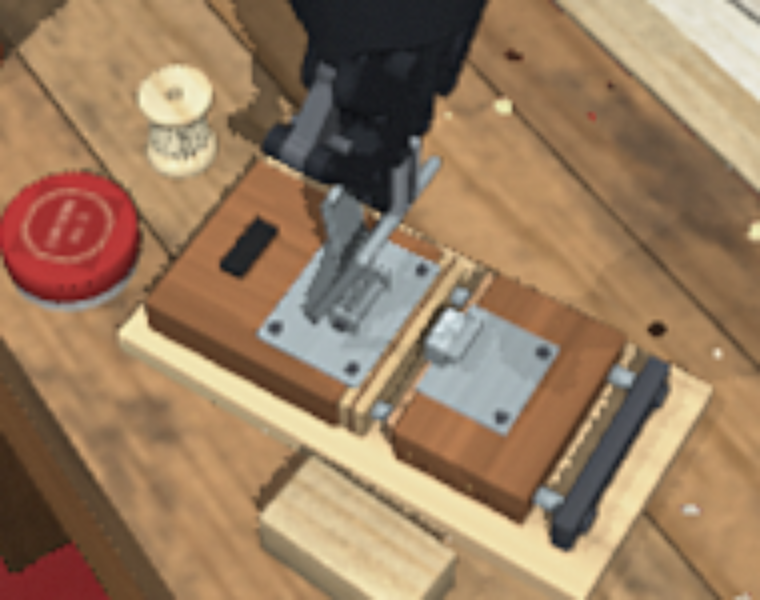

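Run:
```python
from h import *
t=np.load('pics/s3.npz'); B=tob(cloud('scene',t['d'])); z=B[...,2]
for a in (62,78,94,104,112,118):
    s=(z>a)&(z<a+5)&(abs(B[...,1])<45)&(B[...,0]>-70)&(B[...,0]<60)
    q=B[s]; q=q[np.argsort(q[:,1])]; print(a,[tuple(r) for r in q[:,:2].round().astype(int)])
p,d=snap('top','t3'); q,_=snap('wrist','w3')
c=p[185:285,215:395]; cv2.imwrite('pics/tw3.png',np.vstack([cv2.resize(c,(560,311)),cv2.resize(q,(560,289))[:,:]])[:,:,::-1][:600])
```

```text
62 [(np.int64(-42), np.int64(-34)), (np.int64(-46), np.int64(-34)), (np.int64(-44), np.int64(-34)), (np.int64(-42), np.int64(-33)), (np.int64(-45), np.int64(-33)), (np.int64(-47), np.int64(-33)), (np.int64(-46), np.int64(-31)), (np.int64(-42), np.int64(-31)), (np.int64(-40), np.int64(-31)), (np.int64(-47), np.int64(-17)), (np.int64(-40), np.int64(-7)), (np.int64(-48), np.int64(14)), (np.int64(-47), np.int64(15)), (np.int64(-47), np.int64(19)), (np.int64(-49), np.int64(21))]
78 [(np.int64(-38), np.int64(-34)), (np.int64(-40), np.int64(-33)), (np.int64(-37), np.int64(-33)), (np.int64(-39), np.int64(-32)), (np.int64(-41), np.int64(-32)), (np.int64(-40), np.int64(-31)), (np.int64(-46), np.int64(-13)), (np.int64(-44), np.int64(-13)), (np.int64(-49), np.int64(-12)), (np.int64(-43), np.int64(-12)), (np.int64(-43), np.int64(-11)), (np.int64(-43), np.int64(-11)), (np.int64(-42), np.int64(-10)), (np.int64(-43), np.int64(-8)), (np.int64(-43), np.int64(-5)), (np.int64(-44), np.int64(-4)), (np.int64(-44), np.int64(-4)), (np.int64(-42), np.int64(-3)), (np.int64(-44), np.int64(-1)), (np.int64(-44),
[... 4715 characters left out ...]
3), np.int64(13)), (np.int64(-22), np.int64(15)), (np.int64(-22), np.int64(15)), (np.int64(-24), np.int64(15)), (np.int64(-21), np.int64(16)), (np.int64(-25), np.int64(16)), (np.int64(-21), np.int64(17)), (np.int64(-24), np.int64(17)), (np.int64(-20), np.int64(18)), (np.int64(-22), np.int64(18)), (np.int64(-25), np.int64(20)), (np.int64(-23), np.int64(20)), (np.int64(-21), np.int64(20)), (np.int64(-26), np.int64(21)), (np.int64(-22), np.int64(21)), (np.int64(-24), np.int64(22)), (np.int64(-23), np.int64(23)), (np.int64(-21), np.int64(23)), (np.int64(-25), np.int64(23)), (np.int64(-22), np.int64(24)), (np.int64(-25), np.int64(25)), (np.int64(-21), np.int64(25)), (np.int64(-23), np.int64(25))]
```

View pics/tw3.png

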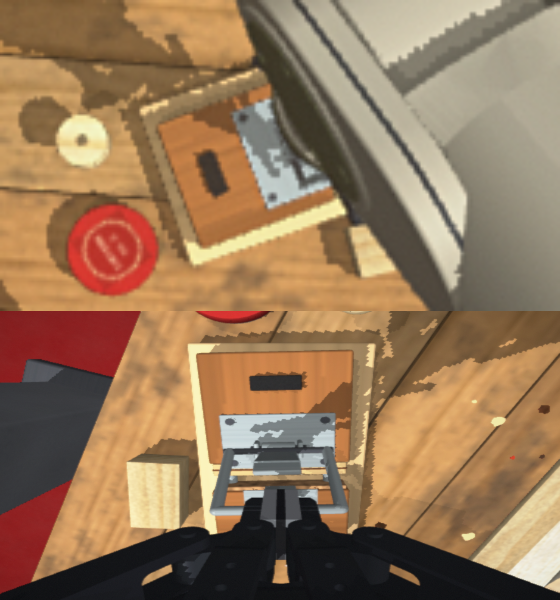

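Run:
```python
from h import *
t=np.load('pics/s3.npz'); c=eyes.camera_params('scene'); T=np.linalg.inv(c['world_from_camera'])
def pr(P): q=T[:3,:3]@P+T[:3,3]; return (q[0]/q[2]*c['fx']+c['cx'],q[1]/q[2]*c['fy']+c['cy'],q[2])
for b in((-29.7,-3,90.5),(-29.7,-3,120),(-29.7,-3,160),(-41,-3,90),(-18,-3,90)):
    u,v,zz=pr(w(*b)); print(b,(round((u-190)*4),round((v-190)*4)),round(zz,3),'depth',t['d'][int(v)-1:int(v)+2,int(u)-1:int(u)+2].round(3).tolist())
p=t['p'][225:275,255:315]; cv2.imwrite('pics/z3.png',cv2.resize(p,None,fx=11,fy=11,interpolation=cv2.INTER_NEAREST)[:,:,::-1])
```

```text
(-29.7, -3, 90.5) (383, 242) 0.803 depth [[0.7680000066757202, 0.7699999809265137, 0.7699999809265137], [0.7670000195503235, 0.7670000195503235, 0.8659999966621399], [0.7670000195503235, 0.7680000066757202, 0.8640000224113464]]
(-29.7, -3, 120) (383, 198) 0.78 depth [[0.7559999823570251, 0.7540000081062317, 0.7559999823570251], [0.7580000162124634, 0.7580000162124634, 0.7570000290870667], [0.7609999775886536, 0.7570000290870667, 0.7580000162124634]]
(-29.7, -3, 160) (383, 134) 0.75 depth [[0.7379999756813049, 0.7210000157356262, 0.722000002861023], [0.7319999933242798, 0.734000027179718, 0.7200000286102295], [0.7329999804496765, 0.7319999933242798, 0.7210000157356262]]
(-41, -3, 90) (359, 230) 0.807 depth [[0.8090000152587891, 0.8119999766349792, 0.8149999976158142], [0.8109999895095825, 0.8140000104904175, 0.8180000185966492], [0.8159999847412109, 0.8159999847412109, 0.8190000057220459]]
(-18, -3, 90) (408, 256) 0.799 depth [[0.8679999709129333, 0.8610000014305115, 0.8640000224113464], [0.8629999756813049, 0.8610000014305115, 0.8650000095367432], [0.8619999885559082, 0.8619999885559082, 0.8629999756813049]]
```

View pics/z3.png

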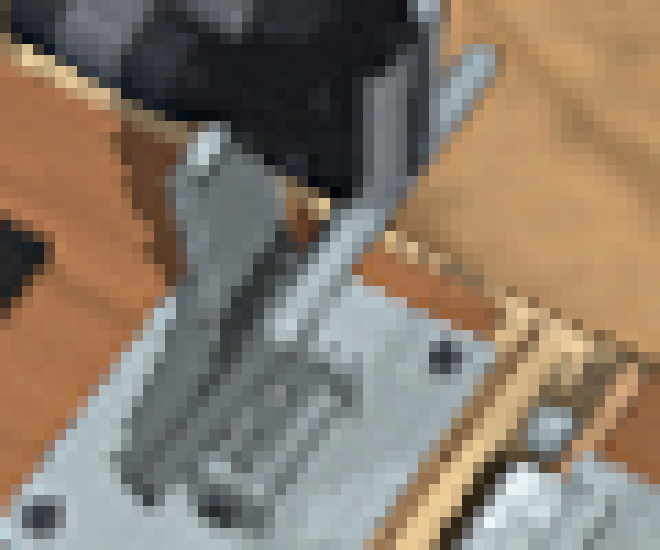

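Run:
```python
from h import *
t=np.load('pics/s3.npz'); B=tob(cloud('scene',t['d'])); p=t['p']
for v in range(232,254,2):
    print(v,[(u,tuple(int(k) for k in B[v,u]),int(p[v,u].mean())) for u in range(270,300,4)])
```

```text
232 [(270, (-17, -62, 213), 42), (274, (-17, -53, 203), 27), (278, (-16, -43, 192), 26), (282, (-17, -32, 180), 26), (286, (-22, -14, 157), 24), (290, (-19, -8, 152), 118), (294, (-17, 1, 142), 112), (298, (-21, 19, 119), 150)]
234 [(270, (-17, -62, 208), 22), (274, (-17, -52, 197), 24), (278, (-17, -42, 186), 28), (282, (-17, -32, 175), 25), (286, (-22, -13, 151), 23), (290, (-18, -8, 148), 116), (294, (-18, 3, 135), 126), (298, (-64, 94, 1), 127)]
236 [(270, (-99, 53, 16), 110), (274, (-48, -7, 120), 124), (278, (-17, -42, 182), 27), (282, (-17, -32, 170), 25), (286, (-22, -14, 147), 23), (290, (-19, -7, 141), 117), (294, (-18, 2, 130), 126), (298, (-63, 92, -1), 154)]
238 [(270, (-88, 37, 35), 68), (274, (-47, -9, 118), 181), (278, (-36, -14, 132), 33), (282, (-29, -13, 135), 32), (286, (-22, -13, 141), 28), (290, (-19, -7, 137), 116), (294, (-18, 2, 126), 125), (298, (-60, 87, 0), 150)]
240 [(270, (-85, 33, 36), 81), (274, (-49, -6, 108), 84), (278, (-47, 1, 100), 111), (282, (-28, -15, 133), 40), (286, (-22, -14, 137), 27), (290, (-18, -9, 134), 115), (294, (-64, 79, 0), 142), (
[... 651 characters left out ...]
 0), 115), (298, (-50, 71, 0), 145)]
248 [(270, (-77, 20, 34), 63), (274, (-46, -11, 94), 110), (278, (-46, 0, 82), 72), (282, (-47, 13, 64), 73), (286, (-20, -16, 120), 165), (290, (-46, 37, 36), 108), (294, (-48, 53, 16), 152), (298, (-48, 68, 0), 133)]
250 [(270, (-74, 16, 34), 65), (274, (-45, -13, 92), 129), (278, (-44, -3, 81), 52), (282, (-23, -23, 121), 162), (286, (-49, 28, 39), 137), (290, (-44, 33, 36), 115), (294, (-39, 39, 34), 113), (298, (-40, 54, 15), 108)]
252 [(270, (-70, 10, 38), 173), (274, (-45, -13, 86), 123), (278, (-43, -4, 78), 67), (282, (-21, -27, 121), 186), (286, (-47, 26, 37), 185), (290, (-42, 31, 35), 176), (294, (-36, 33, 37), 103), (298, (-31, 39, 33), 109)]
```

Run:
```python
from h import *
t=np.load('pics/w3.npz'); c=eyes.camera_params('wrist'); d=t['d']; H=np.array(c['hand_eye'])
v,u=np.mgrid[:420,:560]; P=np.stack([(u-c['cx'])/c['fx']*d,(v-c['cy'])/c['fy']*d,d],-1)@H[:3,:3].T+H[:3,3]
q=np.linalg.inv(H)[:3,3]; print(H.round(3),'TCP px',q[0]/q[2]*c['fx']+c['cx'],q[1]/q[2]*c['fy']+c['cy'],q[2])
for vv in range(200,420,14): print(vv,[tuple(int(k) for k in P[vv,uu]*1000) for uu in (255,268,274,280,286,295)])
o=manip.get_obs(); print(o['grip_width'])
```

```text
[[-0.    -0.957 -0.29   0.073]
 [ 1.    -0.    -0.001  0.001]
 [ 0.001 -0.29   0.957 -0.173]
 [ 0.     0.     0.     1.   ]] TCP px 279.3111591594008 248.42216937719172 0.1872262348984952
200 [(17, -13, 28), (17, -6, 26), (17, -2, 26), (17, 0, 27), (17, 3, 26), (17, 8, 26)]
214 [(4, -14, 41), (73, 0, -173), (22, -2, -13), (22, 0, -14), (22, 3, -13), (22, 7, -14)]
228 [(20, -9, -26), (20, -4, -26), (20, -2, -27), (20, 0, -27), (20, 2, -27), (20, 6, -28)]
242 [(-26, -17, 75), (-26, -8, 75), (-26, -4, 75), (-26, 0, 75), (-27, 4, 75), (-27, 10, 75)]
256 [(-26, -15, 51), (-25, -7, 47), (-25, -3, 48), (-25, 0, 48), (-25, 4, 47), (-24, 9, 46)]
270 [(-36, -16, 49), (10, -4, -45), (10, -1, -45), (10, 0, -45), (10, 2, -45), (10, 6, -44)]
284 [(5, -8, -46), (10, -3, -55), (10, -1, -56), (10, 0, -56), (9, 2, -54), (10, 5, -56)]
298 [(6, -8, -57), (10, -3, -65), (10, -1, -65), (10, 0, -65), (10, 2, -65), (9, 5, -64)]
312 [(13, -6, -77), (10, -3, -74), (7, -1, -69), (7, 0, -68), (6, 2, -67), (11, 4, -74)]
326 [(11, -6, -82), (11, -2, -82), (6, -1, -74), (1, 0, -67), (6, 2, -74), (10, 4, -81)]
340 [(11, -6, -88), (11, -2, -88), (3, -1, -77), (-3, 0, -68), (1, 2, -75), (11, 4, -88)]
354 [(16, -5, -101), (8, -2, -89), (-2, -1, -76), (-8, 0, -68), (-2, 2, -75), (11, 4, -93)]
368 [(16, -4, -105), (-4, -3, -79), (-6, -1, -77), (-147, 0, 91), (-7, 2, -75), (6, 4, -93)]
382 [(16, -4, -109), (-8, -3, -81), (-12, -1, -76), (-160, 0, 90), (-160, 5, 90), (3, 4, -94)]
396 [(14, -4, -110), (9, -2, -105), (9, 0, -105), (9, 0, -106), (8, 1, -105), (10, 3, -106)]
410 [(9, -4, -109), (10, -1, -111), (9, 0, -109), (9, 0, -110), (10, 1, -110), (10, 3, -110)]
0.0015177188258446057
```

```bash
python3 -c "
from h import *; print(manip.hold_point_z)"; python3 -m crank '[[[0,0,0,1.5,0,0,0],[0,0,0,1.5,0,0,0],[0,-0.3,0.85,0,0,0,0],[0,-0.3,0.85,0,0,0,0],[0,-0.3,0.85,0,0,0,0],[0,-0.3,0.85,0,0,0,0],[0,-0.3,0.85,0,0,0,0],[0,0,0,0,0,0,0]]]';  python3 - <<'E'
from h import *
go(-74,-3,62); o=manip.get_obs(); p,d=snap('scene','s4'); B=tob(cloud('scene',d)); 
s=(p.max(-1)<70)&(B[...,2]>90)&(B[...,2]<200)&(abs(B[...,0]+74)<25)&(abs(B[...,1])<25)
q=B[s]; print(s.sum()); 
for a in range(95,200,6):
    k=q[(q[:,2]>=a)&(q[:,2]<a+6)]
    if len(k): print(a,len(k),k[:,0].min().round(),k[:,0].max().round(),k[:,1].min().round(),k[:,1].max().round())
cv2.imwrite('pics/s4c.png',cv2.resize(p[170:290,190:350],None,fx=5,fy=5,interpolation=cv2.INTER_CUBIC)[:,:,::-1])
E
```

```text
0.0187
clock: 6.6
position: [0.4368, 0.3025, 0.1204]
ee_rot: [0.575, 0.818, -0.0, -0.0]
ft_force: [-0.4, -0.3, 0.3]
grip_width: 0.003
grasp_force: 0.0
now b [-75.8  -3.  120.4] f [-0.4 -0.3  0.3] t 6.6 delta cm [ 0.06 -0.17 -5.84]
145
155 8 -82.0 -64.0 -15.0 -3.0
161 29 -82.0 -64.0 -16.0 -1.0
167 20 -82.0 -64.0 -17.0 -2.0
173 15 -75.0 -64.0 -16.0 -0.0
179 13 -71.0 -64.0 -16.0 0.0
185 13 -69.0 -63.0 -16.0 2.0
191 20 -68.0 -62.0 -16.0 10.0
197 27 -69.0 -61.0 -22.0 22.0
```

View pics/s4c.png

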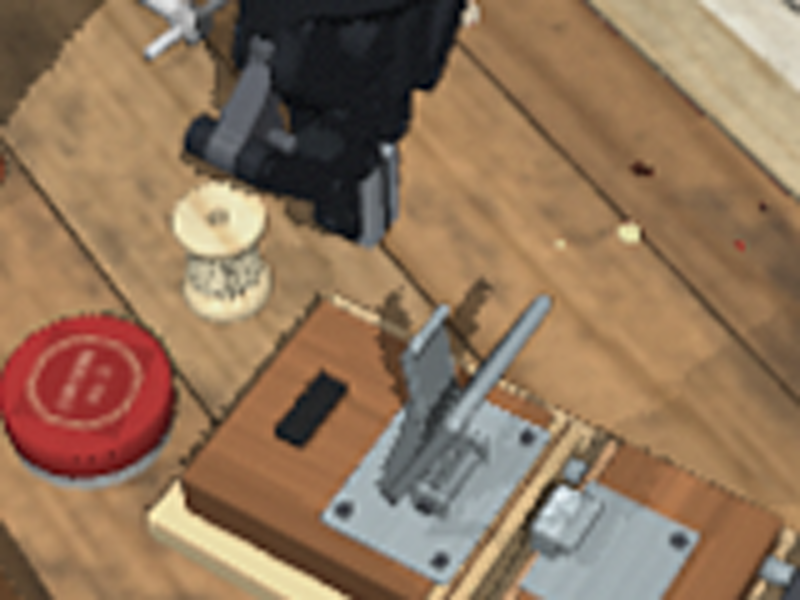

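```bash
python3 -m crank '[[[0,0,0,-2,0,0,0],[0,0,0,-2,0,0,0],[0,0,0,-1.8,0,0,0],[0,0.13,-0.38,0,0,0,0],[0,0.13,-0.38,0,0,0,0],[0,0.06,-0.17,0,0,0,0],[0,0.06,-0.17,0,0,0,0],[0,0.06,-0.17,0,0,0,0],[0,0.06,-0.17,0,0,0,0],[0,0.06,-0.17,0,0,0,0],[0,0.06,-0.17,0,0,0,0],[0,0.06,-0.17,0,0,0,0],[0,0.06,-0.17,0,0,0,0],[0,0.06,-0.17,0,0,0,0]]]';  cat >> h.py <<'E'
def prof(name,bins,xr=(-125,70),yr=(-45,45)):
    p,d=snap('scene',name); B=tob(cloud('scene',d)); s=(B[...,0]>xr[0])&(B[...,0]<xr[1])&(B[...,1]>yr[0])&(B[...,1]<yr[1])&(p.max(-1)>70)&(np.ptp(p.astype(int),axis=-1)<40)
    for a,b in bins:
        m=s&(B[...,2]>=a)&(B[...,2]<b); q=B[m]
        for nm,k in(('arm-y',q[q[:,1]<-24]),('mid',q[(q[:,1]>-18)&(q[:,1]<8)])):
            if len(k)>2: print(a,nm,len(k),'x',np.percentile(k[:,0],[5,50,95]).round())
    return p
E
python3 - <<'E'
from h import *
go(-27,-3,62); prof('s5',[(46,54),(54,62),(66,74),(74,82),(90,98),(98,106),(106,114),(114,124)])
E
```

```text
clock: 8.4
position: [0.4453, 0.2786, 0.0625]
ee_rot: [0.575, 0.818, 0.0, 0.0]
ft_force: [0.1, 1.3, 0.2]
grip_width: -0.0
grasp_force: 0.1
now b [-50.5  -3.1  62.5] f [0.1 1.3 0.2] t 8.4 delta cm [ 0.8  -2.21 -0.05]
46 mid 110 x [-37.   4.  11.]
54 mid 26 x [-28.   1.  11.]
66 arm-y 14 x [-41. -38. -33.]
66 mid 18 x [-41. -36. -36.]
74 arm-y 11 x [-35. -31. -28.]
74 mid 22 x [-38. -35. -35.]
90 arm-y 13 x [-24. -20. -17.]
90 mid 26 x [-43. -35. -34.]
98 arm-y 12 x [-17. -15. -10.]
98 mid 29 x [-43. -35. -34.]
106 arm-y 19 x [-13.  -7.  -3.]
106 mid 52 x [-42. -34.  -4.]
114 arm-y 13 x [-8. -6. -4.]
114 mid 87 x [-41. -31.  -5.]
```

```bash
python3 -m crank '[[[0,0.06,-0.17,0,0,0,0],[0,0.06,-0.17,0,0,0,0],[0,0.06,-0.17,0,0,0,0],[0,0.06,-0.17,0,0,0,0],[0,0.06,-0.17,0,0,0,0],[0,0.06,-0.17,0,0,0,0],[0,0.06,-0.17,0,0,0,0],[0,0.06,-0.17,0,0,0,0],[0,0.06,-0.17,0,0,0,0],[0,0.06,-0.17,0,0,0,0],[0,0.06,-0.17,0,0,0,0],[0,0.06,-0.17,0,0,0,0],[0,0,0,0,0,0,0]]]'
python3 - <<'E'
from h import *
go(-27,-3,62); prof('s6',[(40,46),(46,54),(54,62),(66,74),(74,82),(90,98),(98,106),(106,114),(114,124)])
E
```

```text
clock: 10.07
position: [0.4525, 0.2582, 0.0625]
ee_rot: [0.576, 0.818, 0.0, 0.0]
ft_force: [-1.1, 0.5, -0.9]
grip_width: 0.001
grasp_force: 0.0
now b [-28.9  -3.2  62.5] f [-1.1  0.5 -0.9] t 10.07 delta cm [ 0.08 -0.17 -0.05]
40 arm-y 46 x [-65.  17.  35.]
40 mid 195 x [-62.  22.  39.]
46 arm-y 55 x [-3.  9. 24.]
46 mid 153 x [-45.   0.  11.]
54 arm-y 58 x [-28. -15.  -2.]
54 mid 34 x [-33.  -1.  10.]
66 mid 16 x [-28. -25. -22.]
74 mid 16 x [-23. -20. -17.]
90 mid 18 x [-21. -11.  -8.]
98 mid 73 x [-20.  -5.   3.]
106 mid 36 x [-21.   0.   3.]
114 mid 26 x [-21. -18. -17.]
```

```bash
python3 -m crank '[[[0,-0.15,0.4,0,0,0,0],[0,0,0,2.4,0,0,0],[0,0,0,2.4,0,0,0],[0,0.4,-1.2,0.2,0,0,0],[0,0.5,-1.4,0,0,0,0],[0,0.5,-1.4,0,0,0,0],[0,0.5,-1.4,0,0,0,0],[0,0.2,-0.5,0,0,0,0],[0,0,0,0,0,0,0],[0,0,0,-1.7,0,0,0],[0,0,0,-1.7,0,0,0],[0,0,0,-1.7,0,0,0],[0,0,0,0,0,0,0]]]'
python3 - <<'E'
from h import *
go(-10,-3,60); p=prof('s7',[(40,46),(46,54),(54,62),(66,74),(74,82),(90,98),(98,106),(106,114),(114,124)])
cv2.imwrite('pics/s7c.png',cv2.resize(p[190:310,210:370],None,fx=5,fy=5,interpolation=cv2.INTER_CUBIC)[:,:,::-1])
E
```

```text
clock: 11.75
position: [0.4707, 0.2028, 0.0596]
ee_rot: [0.575, 0.818, -0.002, -0.001]
ft_force: [-1.2, -0.4, 0.6]
grip_width: -0.001
grasp_force: 0.0
now b [29.5 -4.7 59.6] f [-1.2 -0.4  0.6] t 11.75 delta cm [-1.17  3.77  0.04]
40 arm-y 42 x [-62.  21.  30.]
40 mid 195 x [-49.  22.  39.]
46 arm-y 55 x [-4. 10. 21.]
46 mid 149 x [-46.  -0.  11.]
54 arm-y 61 x [-29. -16.  -1.]
54 mid 34 x [-33.   1.  10.]
66 mid 18 x [-27. -25. -21.]
74 mid 16 x [-23. -20. -17.]
90 mid 11 x [-12.  39.  41.]
98 mid 19 x [-7. 40. 41.]
106 mid 17 x [37. 40. 41.]
114 mid 19 x [38. 41. 41.]
```

View pics/s7c.png

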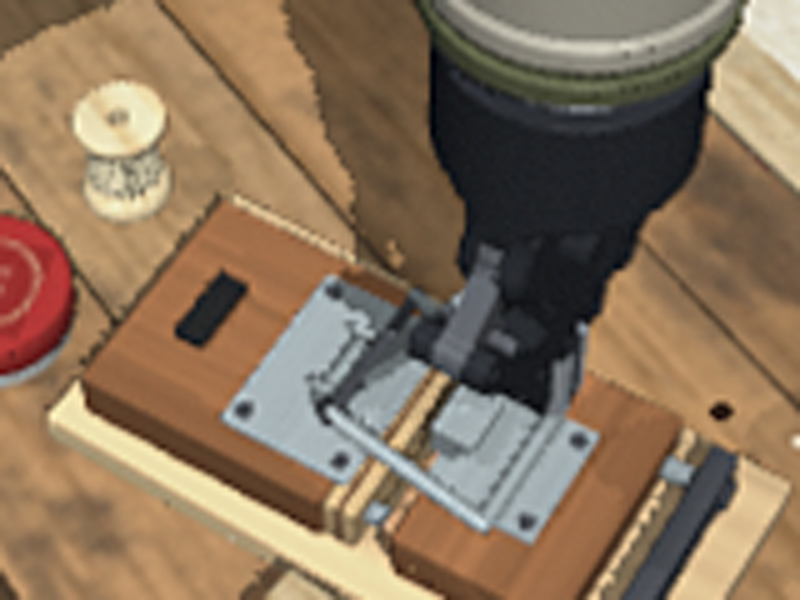

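```bash
python3 -m crank '[[[0,0.02,0.34,0,0,0,0],[0,-0.06,0.34,0,0,0,0],[0,-0.06,0.17,0,0,0,0],[0,-0.06,0.17,0,0,0,0],[0,-0.06,0.17,0,0,0,0],[0,-0.06,0.17,0,0,0,0],[0,-0.06,0.17,0,0,0,0],[0,-0.06,0.17,0,0,0,0],[0,-0.06,0.17,0,0,0,0],[0,-0.06,0.17,0,0,0,0],[0,-0.06,0.17,0,0,0,0],[0,-0.06,0.17,0,0,0,0],[0,-0.06,0.17,0,0,0,0],[0,-0.06,0.17,0,0,0,0],[0,-0.06,0.17,0,0,0,0],[0,-0.06,0.17,0,0,0,0]]]'
python3 - <<'E'
from h import *
go(-23.5,-3,64); p=prof('s8',[(40,46),(46,54),(54,62),(66,74),(74,82),(90,98),(98,106),(106,114),(114,124)])
E
```

```text
clock: 13.8
position: [0.4631, 0.2341, 0.0616]
ee_rot: [0.575, 0.818, 0.0, 0.0]
ft_force: [0.3, -0.5, 0.4]
grip_width: -0.001
grasp_force: 0.2
now b [-2.6 -1.3 61.6] f [ 0.3 -0.5  0.4] t 13.8 delta cm [-0.86  1.91  0.24]
40 arm-y 47 x [-62.  18.  31.]
40 mid 199 x [-56.  19.  40.]
46 arm-y 57 x [-7.  4. 16.]
46 mid 124 x [-46.   2.  11.]
54 arm-y 48 x [-27. -17.  -6.]
54 mid 32 x [-35.   1.   9.]
66 mid 9 x [-33. -31. -29.]
74 mid 7 x [-31. -29. -27.]
90 mid 9 x [-26.   4.   8.]
98 mid 19 x [5. 9. 9.]
106 mid 17 x [4. 8. 9.]
114 mid 19 x [5. 8. 9.]
```

```bash
python3 -m crank '[[[0,-0.08,0.17,0.02,0,0,0],[0,-0.08,0.17,0.02,0,0,0],[0,-0.08,0.17,0.02,0,0,0],[0,-0.08,0.17,0.02,0,0,0],[0,-0.08,0.17,0.02,0,0,0],[0,-0.08,0.17,0.02,0,0,0],[0,-0.08,0.17,0.02,0,0,0],[0,-0.08,0.17,0.02,0,0,0],[0,-0.08,0.17,0.02,0,0,0],[0,-0.08,0.18,0.02,0,0,0],[0,-0.06,0.2,0.02,0,0,0],[0,-0.07,0.19,-0.02,0,0,0],[0,-0.07,0.19,-0.02,0,0,0],[0,-0.07,0.19,-0.02,0,0,0],[0,-0.07,0.19,-0.02,0,0,0],[0,-0.07,0.19,-0.02,0,0,0],[0,-0.07,0.19,-0.02,0,0,0]]]'
python3 - <<'E'
from h import *
go(-44,-3,62); p=prof('s9',[(36,42),(42,46),(46,54),(54,62),(66,74),(74,82),(90,98),(98,106),(106,114),(114,124)])
E
```

```text
clock: 15.98
position: [0.4503, 0.2646, 0.0625]
ee_rot: [0.576, 0.818, 0.0, 0.0]
ft_force: [0.8, -0.7, -0.3]
grip_width: 0.0
grasp_force: 0.2
now b [-35.6  -3.1  62.5] f [ 0.8 -0.7 -0.3] t 15.97 delta cm [-0.27  0.79 -0.05]
36 arm-y 266 x [-68. -42.  25.]
36 mid 474 x [-68.   6.  39.]
42 arm-y 24 x [-26.  10.  14.]
42 mid 69 x [-38.  10.  24.]
46 arm-y 48 x [-17.  -4.  10.]
46 mid 150 x [-43.  -2.  11.]
54 arm-y 51 x [-38. -26. -12.]
54 mid 57 x [-42. -38.  10.]
66 arm-y 3 x [-45. -44. -43.]
66 mid 25 x [-44. -42. -41.]
74 mid 23 x [-45. -43. -42.]
90 mid 16 x [-49. -45. -26.]
98 mid 19 x [-30. -25. -24.]
106 mid 21 x [-28. -24. -23.]
114 mid 19 x [-28. -25. -24.]
```

```bash
python3 -m crank '[[[0,-0.06,0.16,-0.01,0,0,0],[0,-0.06,0.16,-0.01,0,0,0],[0,-0.05,0.16,-0.01,0,0,0],[0,-0.05,0.16,-0.01,0,0,0],[0,-0.05,0.16,-0.01,0,0,0],[0,-0.06,0.16,-0.08,0,0,0],[0,-0.06,0.16,-0.08,0,0,0],[0,-0.06,0.16,-0.08,0,0,0]]]'
python3 - <<'E'
from h import *
go(-59.3,-3,54.7); p=prof('s10',[(42,46),(46,54),(54,62),(66,74),(74,82),(90,98),(98,106)])
E
```

```text
clock: 17.02
position: [0.4461, 0.2772, 0.0598]
ee_rot: [0.576, 0.818, 0.0, 0.0]
ft_force: [0.8, -3.1, 4.8]
grip_width: -0.001
grasp_force: 2.3
now b [-48.9  -2.8  59.8] f [ 0.8 -3.1  4.8] t 17.02 delta cm [-0.37  0.97 -0.51]
42 arm-y 23 x [-3.  5. 11.]
42 mid 60 x [-42.   7.  34.]
46 arm-y 58 x [-23. -10.   3.]
46 mid 158 x [-43.  -3.  10.]
54 arm-y 54 x [-47. -33. -22.]
54 mid 74 x [-46. -42.   7.]
66 mid 36 x [-51. -49. -47.]
74 mid 30 x [-56. -52. -50.]
90 mid 20 x [-61. -49. -38.]
98 mid 22 x [-59. -38. -37.]
```

```bash
python3 -m crank '[[[0,-0.06,0.16,-0.08,0,0,0],[0,-0.06,0.16,-0.08,0,0,0],[0,-0.06,0.16,-0.08,0,0,0],[0,-0.06,0.16,-0.09,0,0,0],[0,-0.06,0.16,-0.09,0,0,0],[0,-0.06,0.16,-0.09,0,0,0],[0,-0.05,0.13,-0.13,0,0,0],[0,-0.05,0.13,-0.13,0,0,0],[0,-0.05,0.13,-0.13,0,0,0]]]'
python3 - <<'E'
from h import *
go(-71.7,-3,43.3); p=prof('s11',[(42,46),(46,54),(54,62),(66,74),(74,82),(82,90),(90,98)])
E
```

```text
clock: 18.2
position: [0.4409, 0.2912, 0.0511]
ee_rot: [0.575, 0.818, 0.0, -0.0]
ft_force: [-0.3, -2.4, 8.5]
grip_width: 0.0
grasp_force: 3.6
now b [-63.8  -2.9  51.1] f [-0.3 -2.4  8.5] t 18.2 delta cm [-0.27  0.74 -0.78]
42 arm-y 26 x [-10.   2.   6.]
42 mid 51 x [-45.  -6.  25.]
46 arm-y 68 x [-36. -17.   0.]
46 mid 198 x [-46.  -9.   6.]
54 arm-y 61 x [-55. -46. -28.]
54 mid 89 x [-55. -50.   2.]
66 mid 51 x [-65. -60. -57.]
74 mid 25 x [-72. -68. -65.]
82 mid 29 x [-79. -73. -53.]
90 mid 18 x [-56. -53. -52.]
```

```bash
python3 -m crank '[[[0,-0.05,0.12,-0.13,0,0,0],[0,-0.05,0.12,-0.13,0,0,0],[0,-0.05,0.12,-0.13,0,0,0],[0,-0.04,0.12,-0.13,0,0,0],[0,-0.04,0.12,-0.13,0,0,0],[0,-0.04,0.12,-0.13,0,0,0],[0,-0.03,0.09,-0.16,0,0,0],[0,-0.03,0.09,-0.16,0,0,0],[0,-0.03,0.09,-0.16,0,0,0],[0,-0.03,0.09,-0.16,0,0,0],[0,-0.03,0.09,-0.16,0,0,0]]]'
python3 - <<'E'
from h import *
go(-80.2,-3,28.8); p=prof('s12',[(42,46),(46,54),(54,62),(66,74),(74,82),(82,90)])
E
```

```text
clock: 19.62
position: [0.4362, 0.3036, 0.0351]
ee_rot: [0.575, 0.818, 0.001, -0.0]
ft_force: [-2.2, 0.3, 4.8]
grip_width: 0.005
grasp_force: 2.5
now b [-77.1  -3.2  35.1] f [-2.2  0.3  4.8] t 19.62 delta cm [-0.08  0.3  -0.63]
42 arm-y 32 x [-21.  -3.  17.]
42 mid 58 x [-40.  -4.  22.]
46 arm-y 127 x [-59. -34.  -1.]
46 mid 271 x [-58. -40.   2.]
54 arm-y 4 x [-59. -58. -54.]
54 mid 132 x [-75. -63.  -5.]
66 mid 29 x [-94. -86. -66.]
74 mid 12 x [-69. -66. -65.]
82 mid 16 x [-69. -66. -65.]
```

```bash
python3 -m crank '[[[0,-0.02,0.08,-0.16,0,0,0],[0,-0.02,0.08,-0.16,0,0,0],[0,-0.02,0.07,-0.16,0,0,0],[0,-0.02,0.07,-0.16,0,0,0],[0,-0.01,0.04,-0.16,0,0,0],[0,-0.01,0.04,-0.16,0,0,0],[0,-0.01,0.04,-0.16,0,0,0],[0,-0.01,0.04,-0.16,0,0,0],[0,-0.01,0.03,-0.16,0,0,0]]]'
python3 - <<'E'
from h import *
go(-84,-3,12.5)
E
```

```text
clock: 20.8
position: [0.4352, 0.3072, 0.0202]
ee_rot: [0.576, 0.818, -0.0, 0.0]
ft_force: [-0.4, 0.8, 1.2]
grip_width: -0.001
grasp_force: 0.5
now b [-80.8  -2.9  20.2] f [-0.4  0.8  1.2] t 20.8 delta cm [-0.12  0.3  -0.77]
```

Force is falling toward dead centre. Continue down in fine steps.

```bash
python3 -m crank '[[[0,-0.01,0.03,-0.12,0,0,0],[0,-0.01,0.03,-0.12,0,0,0],[0,-0.01,0.03,-0.12,0,0,0],[0,0,0,-0.1,0,0,0],[0,0,0,0,0,0,0]]]'; python3 -m crank '[[[0,0,0,-0.08,0,0,0],[0,0,0,-0.08,0,0,0],[0,0,0,0,0,0,0]]]'
python3 - <<'E'
from h import *
go(-84,-3,12.5)
prof('s13',[(36,42),(42,46),(46,54),(54,62),(66,74)])
E
```

```text
clock: 21.42
position: [0.4351, 0.3081, 0.0166]
ee_rot: [0.576, 0.818, -0.0, -0.0]
ft_force: [-4.4, -3.4, 11.2]
grip_width: -0.001
grasp_force: 6.0
clock: 21.8
position: [0.4352, 0.3082, 0.0164]
ee_rot: [0.576, 0.818, 0.0, -0.0]
ft_force: [-9.7, -8.3, 28.3]
grip_width: -0.001
grasp_force: 14.1
now b [-81.7  -2.6  16.4] f [-9.7 -8.3 28.3] t 21.8 delta cm [-0.12  0.2  -0.39]
36 arm-y 173 x [-69. -40.  22.]
36 mid 437 x [-60.   6.  30.]
42 arm-y 109 x [-60. -30.   1.]
42 mid 99 x [-103.  -38.   10.]
46 arm-y 38 x [-60. -27.   1.]
46 mid 363 x [-88. -48.   0.]
54 mid 41 x [-73.  -9.   1.]
66 mid 14 x [-74. -71. -70.]
```

```bash
python3 -m crank '[[[0,0,0,0.1,0,0,0],[0,0,0,0.2,0,0,0],[0,0,0,1,0,0,0],[0,0,0,3,0,0,0],[0,0,0,5,0,0,0],[0,0,0,5,0,0,0],[0,-1,3,0,0,0,0],[0,-1,3,0,0,0,0],[0,-1,3,0,0,0,0],[0,0,0,0,0,0,0],[0,0,0,0,0,0,0]]]'
python3 - <<'E'
from h import *
go(-84,-3,12.5)
p=prof('s14',[(36,42),(42,46),(46,54),(54,62),(66,74)])
t,_=snap('top','t14'); q=np.vstack([cv2.resize(p[190:350,180:380],(500,400)),cv2.resize(t[175:285,215:395],(500,200))]); cv2.imwrite('pics/e.png',q[:,:,::-1])
E
```

```text
clock: 23.22
position: [0.4053, 0.3976, 0.1574]
ee_rot: [0.576, 0.818, -0.0, 0.0]
ft_force: [-0.2, -0.9, 0.2]
grip_width: -0.001
grasp_force: 0.0
now b [-176.    -0.6  157.4] f [-0.2 -0.9  0.2] t 23.23 delta cm [  2.88  -8.75 -14.49]
36 arm-y 193 x [-68. -40.  25.]
36 mid 431 x [-58.   6.  30.]
42 arm-y 110 x [-60. -30.   1.]
42 mid 121 x [-108.  -59.   10.]
46 arm-y 32 x [-56. -26.   0.]
46 mid 551 x [-114.  -64.   -1.]
54 mid 24 x [-12.  -4.   2.]
```

View pics/e.png

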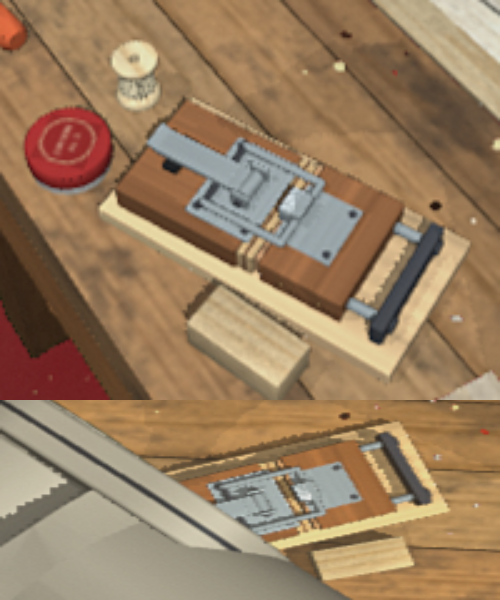

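The lever lies flat at (190,160), the loop is over the hook at (295,205), and the jaw is drawn against the strips. The tin, pine offcut and reel haven't been moved, and the arm is clear.

```bash
python3 -c "
from workcell import job; print(job.hand_in())"
```

```text
the job is handed in; nothing more can be done
None
```

The clamp is closed and handed in at about 23 s: the loop is over the hook, the lever is pressed flat past dead centre and stayed down when released, the jaw is drawn against the strips, the bystanders look untouched in the last picture, and peak measured force was about 31 N; the hand-in returned no verdict.

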